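# Check the depth of a bowling ball's thumb hole with the fitting ruler

### The arm

A 7-joint arm with a two-finger parallel gripper is mounted at the origin on the work surface. World frame = base frame: x ahead of the robot, y to its left, z up, the work surface at z = 0. Lengths are in m, angles in rad, forces in N, time in s.
With the tool pointing down it reaches from about 0.425 to 0.875 m from the base axis. Payload 4.7 kg.
Tool frame: the origin (TCP) lies at the very end of the fingers, on their centre line; the grasp point (between the pads) lies 19 mm behind it; z points along the fingers, y is the line along which they close (so a half turn about z gives the same grasp; the last joint's range is limited). The gripper opens to 87 mm and grips with 3 to 60 N. Pads are 19 mm wide; open, the fingers measure 117 mm over their backs; the gripper's body (75 mm by 190 mm) begins 51 mm behind the grasp point.
Start: joints at [1.267, 0.321, -0.07, 1.45, 0.023, 1.371, -0.057], TCP at [0.203, -0.617, 0.2] pointing down, gripper open.
Joint ranges: [-2.86, 2.86], [-0.3, 2.09], [-1.38, 1.24], [0.06, 2.45], [-1.56, 4.7], [0.09, 2.05], [-2.69, 2.69]. Speed limits (rad/s): [2.57, 2.57, 3.14, 3.14, 3.14, 3.14, 3.14].

### API

Orientations are given as a rotation vector (axis times angle).
In Python, from bench import ctrl, imaging, ticket gives the robot as it stands.
- The arm moves only by the tool jog_arm, never from a script. Its argument "rows" is text: rows parted by semicolons, each of 7 numbers parted by spaces: the shift along the tool's x, y, z in cm, then the turn, a rotation vector about the tool's x, y, z in rad, then the closure, from -1 (fully open) to 1 (shut), so that 0 is half open. A call has 1 to 5 rows; each row shifts and turns the commanded pose from where the row before left it, along the tool's axes as they then stand; what a row does not reach is not made up. A row lasts 1/8 s, in which the tool goes at most 62.5 mm and 10.7 degrees, less where a joint would pass 70% of its speed; a pose out of reach is approached as far as the arm can. A call with a gripper value outside its range is refused whole. The fingers move at their own pace and stop on an object; "force" is the grip in N (left out, the last holds). Time passes only in rows, so rows that do not move let the fingers close. It gives the time, the measured TCP pose, the force, the opening and the grip force at its end, in the units of the state.
- ctrl.get_state(): the state, without advancing time (a new reading comes with each control period).
- imaging.get_image(name): name is "scene" or "top" or "wrist"; returns a dict with "img" (400x640x3 uint8, blue, green, red), "vertical_fov" (degrees; the focal length in pixels is half the picture's height over the tangent of half this angle, whatever the lens; pixels are square), "cx", "cy" (the principal point, pixels), "origin" and "orientation" of the camera in the world. Camera axes: x right, y down, z forward; pixel columns grow to the right and rows downward; lengths in m; the calibration is good to about 2 mm. A picture is of the moment at which its call begins. There is no depth.
- ticket.close_job(): hands the job in; it is judged then, once.
The state is a dict: "time": time; "joint_positions": joint angles; "qd": joint speeds; "joint_torque": joint torques, N m; "position": TCP position; "tool_rot": TCP orientation; "ft_force": force on the tool from outside, world axes, zero at the start; "torque": the same for the moment, N m; "grip_width": opening from 0.0 (shut) to 1.0 (fully open); "grip_force": force on a finger pad.
Only numpy, scipy, OpenCV 4.12 (cv2) and the standard library are available. Lean on these libraries where they do the work, as an engineer would, in place of code of your own. Each camera call takes 0.05 s, during which the arm holds its last target. There are 200 camera calls.

### The job

Pull the chrome ruler up out of its spring clip and check the depth of the ball's thumb hole (the single, larger hole) with it: lower it into the hole, in line with the hole, until its bottom end rests on the middle of the hole's floor. Finish while still holding it there, steady and in line with the hole, pressing only lightly, as one rests a ruler for a reading (a few newtons, never hard). Do not turn the ball in its cup, and leave the thumb slug, the ball plug and the sizing rings where they are.

Things in the scene. Friction and masses are not known exactly. Their poses are not given: they have to be found in the camera images.
- ruler_center (a point): Centre of the loose chrome ruler: stiff strip 152 mm long, 16 wide, 3 thick, about 56 g, standing on end in the clip. z: along it, upward to the end with the hanging hole; y: across the 16 mm width; x: through the thickness. Grip it across the 16 mm width about 108 mm above its bottom end (32 mm above this point), so the fingers stay above the ball.
- ruler_foot (a point): Middle of the ruler's square bottom end, 76 mm below ruler_center along the ruler; same axes. This end goes into the hole.
- clip: Stainless spring clip fixed to the counter: foot plate 70 x 56 mm, 10 mm thick, on which the ruler stands; two upright leaves 26 mm wide pinch its faces, up to 77 mm above the counter. The -x leaf is sprung (about 4 N): the ruler pulls straight up out with 4 to 10 N. Origin: underside of the foot plate, below the ruler; z up, y along the ruler's width.
- thumb_hole (a point): Centre of the mouth of the ball's thumb hole: the single, larger hole, 32 mm in diameter and 64 mm deep, flat floor. It leans 7 to 15 degrees from vertical, in any direction. The two smaller finger holes (25 mm) are a pair some 115 mm away over the ball. z: the hole's axis, out of the ball.
- hole_bottom (a point): Centre of the thumb hole's floor, where the drill left a small dark dot; 64 mm below thumb_hole along the hole's axis. Same axes. The floor is rigid: come down slowly.
- ball: Wine-red bowling ball, 216 mm in diameter, 6.8 kg, in a zinc cup fixed to the counter; its top is 230 mm above the counter. It stays put under light pushes but may turn in the cup if pushed hard (over some 18 N sideways at its top). Origin: the ball's centre; z along the thumb hole's axis.
- slug_center (a point): Centre of a navy urethane thumb slug, an upright cylinder 31 mm in diameter and 64 mm tall, standing loose on the counter. Leave it alone.
- plug_center (a point): Centre of a gold resin ball plug, an upright cylinder 25 mm in diameter and 50 mm tall, standing loose on the counter. Leave it alone.
- rings_center (a point): Middle of a cream plastic finger sizing ring set, a flat fan of five rings on a wire loop, about 95 x 110 mm and 5 mm thick, lying loose on the counter. Leave it alone.
There are look-alikes about, which are no part of the job. Of the things shaped like the part that bears ruler_center, the bare steel one is meant. Several things have the shape of the clip; the one meant has the colours described above.

How it is judged:
On the way:
1. the ruler is drawn up out of the clip, held in the fingers and clear of the clip (z of ruler_foot in the frame of clip above 0.085 m and contact force between the fingers and ruler above 1 N and contact force between clip and ruler below 0.05 N), for 0.2 s.
At the end, for the whole second after the job is handed in: The ruler is still held in the fingers and steady; its bottom end is on the floor of the thumb hole (within 2 mm), within 6 mm of the middle each way, the ruler is within 5 degrees of the hole's axis, and it presses on the ball with 0.8 to 12 N; the fingers do not touch the ball (z of ruler_foot in the frame of hole_bottom between -0.003 and 0.002 m and x of ruler_foot in the frame of hole_bottom between -0.006 and 0.006 m and y of ruler_foot in the frame of hole_bottom between -0.006 and 0.006 m and angle between the z axis of ruler_foot and the z axis of hole_bottom, either way round below 0.09 rad and contact force between ruler and ball between 0.8 and 12 N and contact force between the fingers and ruler above 2 N and linear speed of ruler below 0.01 m/s and angular speed of ruler below 0.1 rad/s and contact force between the fingers and ball below 0.05 N); the arm keeps its last pose, push and grip.
It fails at once if the ruler is pressed hard on the ball (more than 30 N) (contact force between ruler and ball above 30 N).
It fails at once if the ball is turned in its cup (the mouth of the hole moves more than 6 mm) (distance of thumb_hole from where it was at the start of the episode above 0.006 m).
It fails at once if the thumb slug is disturbed (moved more than 15 mm) (distance of slug_center from where it was at the start of the episode above 0.015 m).
It fails at once if the ball plug is disturbed (moved more than 15 mm) (distance of plug_center from where it was at the start of the episode above 0.015 m).
It fails at once if the sizing ring set is disturbed (moved more than 15 mm) (distance of rings_center from where it was at the start of the episode above 0.015 m).
It also fails if it takes over 51 s, if anything falls off the work surface, if the arm or the gripper's body presses on something with over 40 N, if the wrist force passes 120 N, or if a joint passes its speed limit or range.

## Working session

There is one attempt and no reset: what is moved stays moved. The work goes in short steps, Python scripts to look and compute and a tool call to move; the robot and the scene stay as the last step left them, time stands still between calls to the robot, and variables do not carry over. Pictures are saved under pics/ and viewed, at most 10 in all, crops included, and the job is handed in when it is done.

Besides the shell and the picture viewer there is one more tool, called after ">>>" in YAML: its name, and indented under it one key for each argument. jog_arm: Moves the arm, as the interface text tells. Its arguments: {"type":"object","properties":{"rows":{"type":"string"},"force":{"type":"number"}},"required":["rows"]}

```bash
mkdir -p pics; python3 - <<'E'
from bench import ctrl, imaging
import cv2,pickle
print(ctrl.get_state())
d={}
for n in ("scene","top","wrist"):
    r=imaging.get_image(n); d[n]=r; cv2.imwrite(f"pics/{n}0.png",r["img"])
    print(n,{k:v for k,v in r.items() if k!="img"})
pickle.dump(d,open("d0.pkl","wb"))
E
```

```text
{'time': 0.0, 'joint_positions': array([ 1.26711884,  0.32183047, -0.07008934,  1.45168826,  0.02262269,
        1.37080437, -0.05687186]), 'qd': array([-0.00019571, -0.00127329, -0.00154338,  0.00103051,  0.0002733 ,
        0.0011774 ,  0.00190797]), 'joint_torque': array([-4.50955504e-04, -4.91294968e+01, -4.04618857e-01, -3.12530065e+01,
       -6.41140994e-02,  4.37477406e-02,  2.22870767e-04]), 'position': array([ 0.20285079, -0.61689643,  0.1984501 ]), 'tool_rot': array([-3.10013108e+00, -4.96871317e-01,  6.68176386e-04]), 'ft_force': array([-0.38759613, -0.84050731, -0.00495764]), 'torque': array([-0.03419164,  0.03625988, -0.01988603]), 'grip_force': 0.0, 'grip_width': 0.9982575855726095}
scene {'vertical_fov': 46.297577932721325, 'cx': 318.8778447593261, 'cy': 198.26635584569107, 'origin': array([1.34057296, 0.22567503, 0.65219097]), 'orientation': array([-1.4126858 , -1.88121222,  1.00263818])}
top {'vertical_fov': 43.58611250506285, 'cx': 316.5537434065007, 'cy': 193.87788242660457, 'origin': array([0.39233893, 0.04162269, 1.12468309]), 'orientation': array([-2.0193355 ,  2.19447484, -0.2520242 ])}
wrist {'vertical_fov': 65.95549117733466, 'cx': 318.4892874048883, 'cy': 202.09022268829284, 'origin': array([ 0.27050776, -0.59522606,  0.38299319]), 'orientation': array([ 2.36557095, -1.71104075, -0.22935328])}
```

View pics/scene0.png

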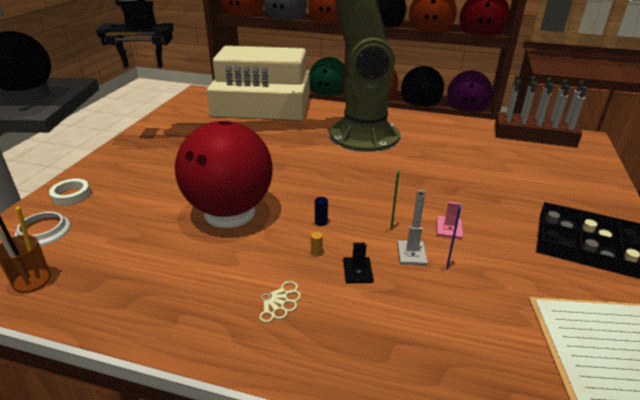

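View pics/top0.png

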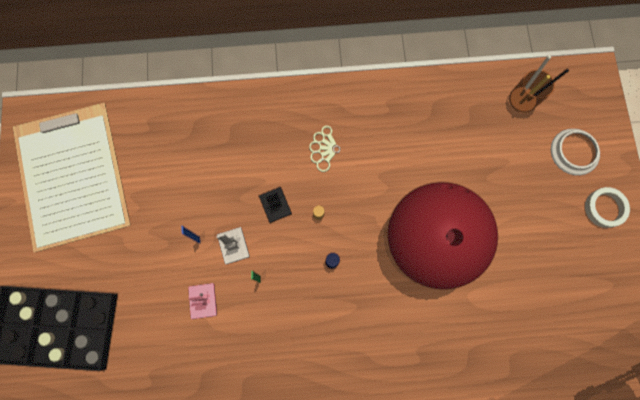

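The top view shows the steel clip and ruler at about (232,245), the ball at (442,235) and the thumb hole at (455,237). In the scene view, the ruler runs from (420,192) to (412,250) and the finger holes are at (187,157) and (201,160). I'll enlarge both.

```bash
cat > h.py <<'E'
import numpy as np, cv2
from scipy.spatial.transform import Rotation as R
def cam(r):
    f=200/np.tan(np.radians(r["vertical_fov"]/2)); return f,R.from_rotvec(r["orientation"]).as_matrix(),np.array(r["origin"])
def proj(r,P):
    f,M,o=cam(r); c=(np.atleast_2d(P)-o)@M; return np.c_[f*c[:,0]/c[:,2]+r["cx"],f*c[:,1]/c[:,2]+r["cy"]]
def ray(r,p):
    f,M,o=cam(r); d=M@np.array([(p[0]-r["cx"])/f,(p[1]-r["cy"])/f,1]); return o,d/np.linalg.norm(d)
def atz(r,p,z):
    o,d=ray(r,p); return o+d*(z-o[2])/d[2]
def tri(rs,ps):
    A=np.zeros((3,3));b=np.zeros(3)
    for r,p in zip(rs,ps):
        o,d=ray(r,p);Q=np.eye(3)-np.outer(d,d);A+=Q;b+=Q@o
    return np.linalg.solve(A,b)
E
python3 - <<'E'
import pickle;from h import *
d=pickle.load(open("d0.pkl","rb"))
t,s=d["top"],d["scene"]
print("clip foot",atz(t,(233,245),.01),atz(s,(412,255),.01))
# ball silhouettes: centroid of red mask
for n,box in (("top",(370,170,510,300)),("scene",(165,110,285,235))):
    im=d[n]["img"].astype(int);m=((im[:,:,2]>2.2*im[:,:,1]+8)&(im[:,:,2]>1.5*im[:,:,0])&(abs(im[:,:,0]-im[:,:,1])<25)).astype(np.uint8)
    m2=np.zeros_like(m);x0,y0,x1,y1=box;m2[y0:y1,x0:x1]=m[y0:y1,x0:x1]
    c=max(cv2.findContours(m2,0,2)[0],key=cv2.contourArea);print(n,cv2.minEnclosingCircle(c),cv2.fitEllipse(c))
a=cv2.resize(t["img"][205:275,170:290],None,fx=6.5,fy=6.5,interpolation=2)[:,:780]
def crop(im,x,y,w,h,k): return cv2.resize(im[y:y+h,x:x+w],(w*k,h*k),interpolation=cv2.INTER_CUBIC)
A=crop(t["img"],205,220,60,60,6);B=crop(t["img"],425,207,60,60,6)
C=crop(s["img"],380,180,70,90,4)[:360,:280]
cv2.imwrite("pics/c1.png",np.hstack([A,B])); cv2.imwrite("pics/c2.png",crop(s["img"],375,180,100,100,5))
E
```

```text
clip foot [0.54457512 0.21119353 0.01      ] [0.5585735  0.21222256 0.01      ]
top ((442.3280029296875, 236.1093292236328), 54.472938537597656) ((442.6893005371094, 235.15093994140625), (103.90272521972656, 107.71875762939453), 105.62934875488281)
scene ((223.0, 168.0), 48.918399810791016) ((223.07846069335938, 167.7613525390625), (94.38906860351562, 96.32914733886719), 113.04196166992188)
```

View pics/c1.png

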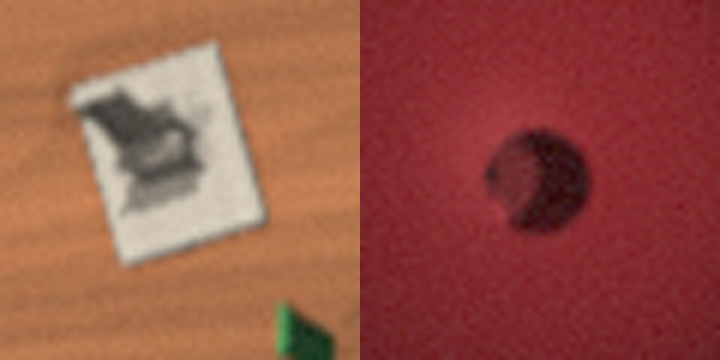

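View pics/c2.png

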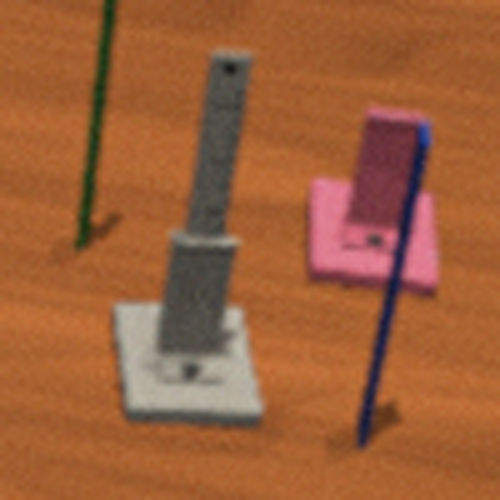

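The enlarged view puts the plate corners at crop pixels (70,90), (215,42), (265,218) and (122,265). The ruler's top end is at about (103,98), the hole mouth is centred at about (538,180), and the ruler top in the scene crop is at (231,55). Next I'll turn these into positions.

```bash
python3 - <<'E'
import pickle;from h import *
np.set_printoptions(precision=4,suppress=True)
d=pickle.load(open("d0.pkl","rb"));t,s=d["top"],d["scene"]
C=np.array([atz(t,(205+x/6,220+y/6),.01) for x,y in((70,90),(215,42),(265,218),(122,265))])
print(C,C.mean(0),np.linalg.norm(C-np.roll(C,-1,0),axis=1))
S=np.array([atz(s,(375+x/5,180+y/5),.01) for x,y in((113,304),(237,303),(262,410),(128,412))])
print(S,S.mean(0))
for p in((0,1),(3,2)): v=C[p[0]]-C[p[1]];print("yaw of y",np.degrees(np.arctan2(v[1],v[0])))
for p in((0,3),(1,2)): v=C[p[0]]-C[p[1]];print("yaw of x",np.degrees(np.arctan2(v[1],v[0])))
print("top end",tri((t,s),((222.2,236.3),(421.2,190.6))),atz(t,(222.2,236.3),.162),atz(s,(421.2,190.6),.162))
bt=(442.6,235.5);bs=(223.05,167.9)
print("ball",tri((t,s),(bt,bs)),atz(t,bt,.122),atz(s,bs,.122))
# proper silhouette fit: fit sphere centre by center-of-cone direction
from scipy.optimize import least_squares
b0=atz(t,bt,.122)
def sil(r,c):
    f,M,o=cam(r);v=c-o;D=np.linalg.norm(v);u=v/D;a=np.cross(u,[0,1,.3]);a/=np.linalg.norm(a);b=np.cross(u,a)
    th=np.linspace(0,6.28,60,endpoint=False);k=.108/D
    P=c-u*.108*k+.108*np.sqrt(1-k*k)*(np.cos(th)[:,None]*a+np.sin(th)[:,None]*b)
    return proj(r,P)
for n,obs in(("top",bt),("scene",bs)):
    r=d[n];f=lambda c:(lambda q:[(q[:,0].max()+q[:,0].min())/2-obs[0],(q[:,1].max()+q[:,1].min())/2-obs[1]])(sil(r,np.array([c[0],c[1],.122])))
    x=least_squares(f,b0[:2]).x;print(n,x); 
    q=sil(r,np.array([*x,.122]));print(np.ptp(q,axis=0))
    if n=="top": b=np.array([*x,.122])
o,dd=ray(t,(454.7,237));v=b-o;k=v@dd;p=o+dd*(k-np.sqrt(.107**2-(v@v-k*k)))
print("mouth",p,"axis",(p-b)/.107,"tilt",np.degrees(np.arccos((p-b)[2]/.107)))
E
```

```text
[[0.5701 0.2466 0.01  ]
 [0.5837 0.1918 0.01  ]
 [0.5164 0.1766 0.01  ]
 [0.5035 0.2301 0.01  ]] [0.5434 0.2113 0.01  ] [0.0565 0.069  0.055  0.0686]
[[0.5195 0.1764 0.01  ]
 [0.5033 0.2286 0.01  ]
 [0.5719 0.2454 0.01  ]
 [0.5889 0.1923 0.01  ]] [0.5459 0.2107 0.01  ]
yaw of y 103.95091116996977
yaw of y 103.56142053282348
yaw of x 13.958773802601346
yaw of x 12.682578049012992
top end [0.5425 0.2094 0.1606] [0.5424 0.2081 0.162 ] [0.5444 0.2106 0.162 ]
ball [ 0.5138 -0.2295  0.123 ] [ 0.5134 -0.2284  0.122 ] [ 0.512  -0.2321  0.122 ]
top [ 0.5146 -0.2256]
[110.757  107.8449]
scene [ 0.5128 -0.2293]
[97.7439 96.006 ]
mouth [ 0.4962 -0.2215  0.2273] axis [-0.1725  0.0387  0.9842] tilt 10.183478407875848
```

>>> jog_arm:
  rows: "2 -1 -5 0 0 0 -1;4.5 -2 -5 0 0 0 -1;4.8 -2.1 -2 0 0 0 -0.5;4.8 -2.1 0 0 0 0 0;4.8 -2.1 0 0 0 0 0"

```text
time: 0.78
position: [0.3697, -0.4662, 0.3143]
tool_rot: [3.101, 0.497, 0.0]
ft_force: [1.0, -0.3, -0.0]
grip_width: 0.748
grip_force: 0.0
```

>>> jog_arm:
  rows: "4.8 -2.1 0 0 0 0.08 0;4.8 -2.1 0 0 0 0 0;4.8 -2.1 0 0 0 0 0;4.8 -2.1 0 0 0 0 0;0 0 0 0 0 0 0"

```text
time: 1.4
position: [0.5365, -0.3317, 0.3132]
tool_rot: [-3.114, -0.387, -0.002]
ft_force: [-0.0, -0.6, 0.6]
grip_width: 0.504
grip_force: 0.0
```

>>> jog_arm:
  rows: "-1.8 -4.2 0 0 0 0 0;-1.8 -4.2 0 0 0 0 0;-1.8 -4.2 0 0 0 0 0;0 0 0 0 0 0 0;0 0 0 0 0 0 0"

```text
time: 2.02
position: [0.4502, -0.2289, 0.3143]
tool_rot: [3.118, 0.37, 0.0]
ft_force: [0.3, -0.6, -0.2]
grip_width: 0.502
grip_force: 0.0
```

```bash
python3 - <<'E'
from bench import ctrl, imaging
import cv2,pickle;from h import *
r=imaging.get_image("wrist");pickle.dump((r,ctrl.get_state()),open("w1.pkl","wb"));cv2.imwrite("pics/w1.png",r["img"])
st=ctrl.get_state();print(r["origin"],st["position"],st["joint_positions"])
print(proj(r,[[.4962,-.2215,.2273],[.5146,-.2256,.122]]))
d=pickle.load(open("d0.pkl","rb"));s=d["scene"];print("green",atz(s,(391.5,229),0),"blue",atz(s,(447.5,269),0))
E
```

```text
[ 0.51920621 -0.2121611   0.49871244] [ 0.45042915 -0.22900885  0.31402573] [ 0.77811177 -0.00670259 -0.35662087  1.59968383 -0.00187853  1.54788749
 -0.91320982]
[[322.23606005 147.91373695]
 [328.09732    125.36426253]]
green [0.46741041 0.15611841 0.        ] blue [0.57013514 0.28749061 0.        ]
```

View pics/w1.png

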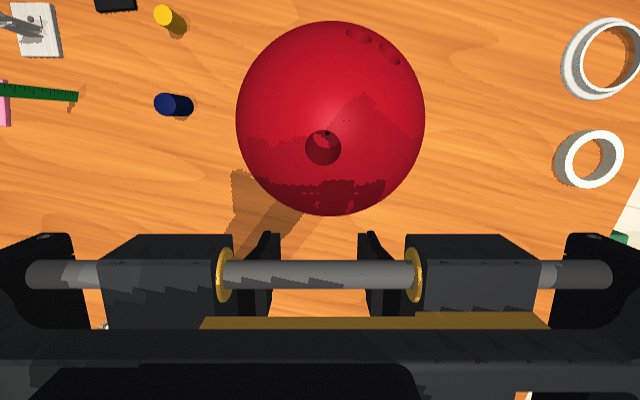

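The wrist view shows the hole mouth at (323,148), right where it was predicted. The drill dot is near (326,134) and the ball spans columns 235–425. I'll refine from this view.

```bash
python3 - <<'E'
import pickle;from h import *
from scipy.optimize import least_squares
np.set_printoptions(precision=4,suppress=True)
r,st=pickle.load(open("w1.pkl","rb"));im=r["img"].astype(int)
def sil(r,c):
    f,M,o=cam(r);v=c-o;D=np.linalg.norm(v);u=v/D;a=np.cross(u,[0,1,.3]);a/=np.linalg.norm(a);b=np.cross(u,a)
    th=np.linspace(0,6.28,180,endpoint=False);k=.108/D
    return proj(r,c-u*.108*k+.108*np.sqrt(1-k*k)*(np.cos(th)[:,None]*a+np.sin(th)[:,None]*b))
m=((im[:,:,2]>2.2*im[:,:,1]+8)&(im[:,:,2]>1.8*im[:,:,0])&(abs(im[:,:,0]-im[:,:,1])<30)).astype(np.uint8)
c=max(cv2.findContours(m[:230],0,2)[0],key=cv2.contourArea)[:,0].astype(float)
h=cv2.convexHull(c.astype(np.float32))[:,0]
f=lambda x:(lambda q:np.sqrt(((h[:,None]-q[None])**2).sum(2)).min(1))(sil(r,np.array([*x,.122])))
s=least_squares(f,[.513,-.227],loss="soft_l1");b=np.array([*s.x,.122]);print("ball",b,np.abs(s.fun).mean(),h.min(0),h.max(0))
o,dd=ray(r,(322.5,148));v=b-o;k=v@dd;p=o+dd*(k-np.sqrt(.107**2-(v@v-k*k)));ax=(p-b)/.107
print("mouth",p,"axis",ax,np.degrees(np.arccos(ax[2])),"floor",p-.064*ax, "floor px",proj(r,p-.064*ax))
e=np.cross(ax,[1,0,0]);e/=np.linalg.norm(e);g=np.cross(ax,e);th=np.linspace(0,6.28,40)
ring=proj(r,p+.016*(np.cos(th)[:,None]*e+np.sin(th)[:,None]*g))
k=10;x0,y0=295,118;big=cv2.resize(r["img"][y0:y0+55,x0:x0+60],None,fx=k,fy=k,interpolation=2)
big=cv2.convertScaleAbs(big,alpha=1.8)
cv2.polylines(big,[((ring-[x0,y0]+.5)*k).astype(np.int32)],True,(255,255,0),1)
cv2.drawMarker(big,tuple(int(q) for q in (proj(r,p-.064*ax)[0]-[x0,y0]+.5)*k),(0,255,0))
cv2.imwrite("pics/w1c.png",big)
E
```

```text
ball [ 0.5147 -0.2266  0.122 ] 1.1664606124492534 [236.  21.] [424. 215.]
mouth [ 0.4962 -0.2217  0.2273] axis [-0.1732  0.0455  0.9838] 10.319002897804811 floor [ 0.5073 -0.2247  0.1643] floor px [[326.8198 132.9138]]
```

View pics/w1c.png

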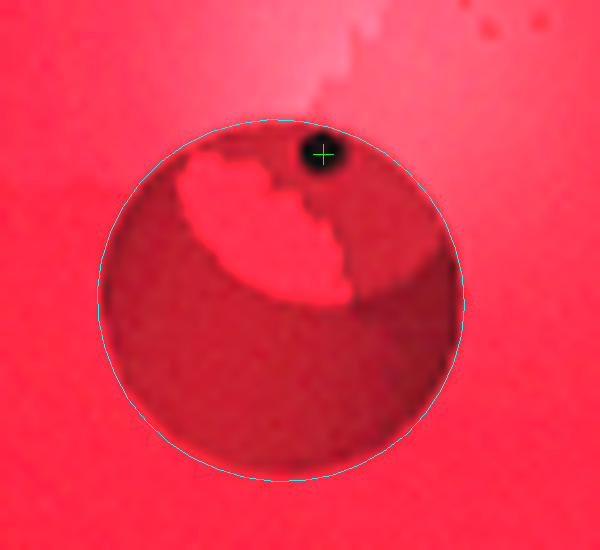

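The fitted ring matches the mouth and the predicted floor centre lands on the dot, so the hole pose is good. Next I'll move toward the ruler and look at it from behind.

>>> jog_arm:
  rows: "1.7 -5 0 0 0 0 0;1.7 -5 0 0 0 0 0;1.7 -5 0 0 0 0 0;1.7 -5 0 0 0 0 0;1.7 -5 0 0 0 0 0"

```text
time: 2.7
position: [0.4751, 0.036, 0.3139]
tool_rot: [-3.119, -0.37, -0.0]
ft_force: [0.5, 0.1, 0.5]
grip_width: 0.5
grip_force: 0.0
```

>>> jog_arm:
  rows: "1.6 -5 0 0 0 0 0;1.6 -5 0 0 0 0 0;1.6 -5 0 0 0 0 0;0 0 0 0 0 0 0;0 0 0 0 0 0 0"

```text
time: 3.32
position: [0.4865, 0.1912, 0.3136]
tool_rot: [-3.119, -0.37, 0.002]
ft_force: [0.5, -0.9, 0.2]
grip_width: 0.499
grip_force: 0.0
```

```bash
python3 - <<'E'
from bench import ctrl, imaging
import cv2,pickle;from h import *
r=imaging.get_image("wrist");st=ctrl.get_state();pickle.dump((r,st),open("w2.pkl","wb"))
print(st["position"],R.from_rotvec(st["tool_rot"]).as_matrix(),st["joint_positions"])
p=proj(r,[[.543,.2095,.162],[.543,.2095,.01],[.5435,.211,.01]]);print(p)
c=p.mean(0).astype(int);print(c)
im=r["img"];cv2.imwrite("pics/w2.png",im)
E
```

```text
[0.48651874 0.19050748 0.3136142 ] [[ 9.72529767e-01  2.32776761e-01 -9.12216593e-04]
 [ 2.32776620e-01 -9.72530194e-01 -2.59496396e-04]
 [-9.47562911e-04  4.00252747e-05 -9.99999550e-01]] [ 0.37625096  0.06237104 -0.83174533  1.54943192  0.04592695  1.55107397
 -1.79133907]
[[313.99213618 130.00645952]
 [315.39471401 126.39308492]
 [314.52090086 125.83188177]]
[314 127]
```

View pics/w2.png

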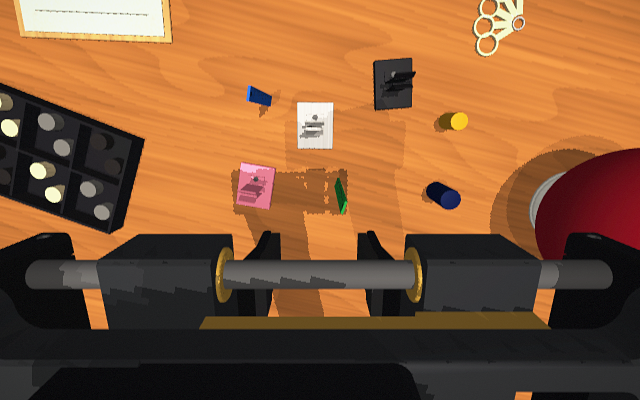

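The steel clip is at (315,126), square to the image. I'll check where the ruler sits in a crop.

```bash
python3 - <<'E'
import pickle;from h import *
r,st=pickle.load(open("w2.pkl","rb"));k=10;x0,y0=290,98
big=cv2.resize(r["img"][y0:y0+56,x0:x0+50],None,fx=k,fy=k,interpolation=2)
for z,col in((.162,(0,255,0)),(.077,(255,0,0))):
  a=np.radians(103.5);y=np.array([np.cos(a),np.sin(a),0]);x=np.array([y[1],-y[0],0]);c=np.array([.543,.2095,z])
  q=proj(r,[c+.008*sy*y+.0015*sx*x for sx,sy in((1,1),(1,-1),(-1,-1),(-1,1))])
  cv2.polylines(big,[((q-[x0,y0]+.5)*k).astype(np.int32)],True,col,1)
cv2.imwrite("pics/w2c.png",big)
E
```

```text
(no output)
```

View pics/w2c.png

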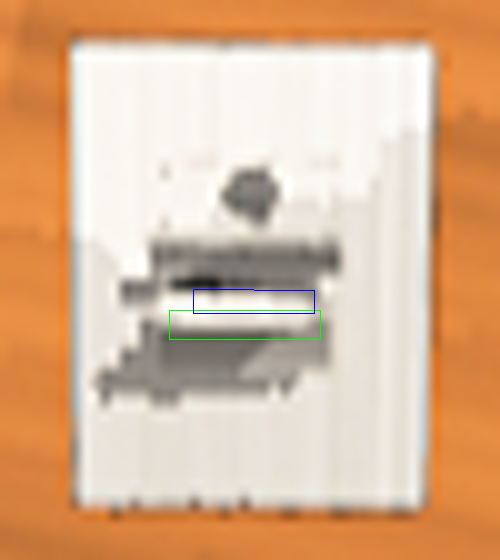

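>>> jog_arm:
  rows: "3 -0.5 0 0 0 0 0;3 0 0 0 0 0 0;0 0 5 0 0 0 0;0 0 5 0 0 0 0;0 0 4 0 0 0 0"

```text
time: 4.0
position: [0.5431, 0.2084, 0.1716]
tool_rot: [3.119, 0.366, -0.002]
ft_force: [-0.3, 0.3, 0.7]
grip_width: 0.496
grip_force: 0.0
```

>>> jog_arm:
  rows: "0 0 4 0 0 0 0;0 0 2 0 0 0 0;0 0 1.5 0 0 0 0;0 0 0 0 0 0 0;0 0 0 0 0 0 0"

```text
time: 4.62
position: [0.5437, 0.2119, 0.1004]
tool_rot: [-3.119, -0.372, -0.003]
ft_force: [0.1, 0.8, 0.5]
grip_width: 0.502
grip_force: 0.0
```

>>> jog_arm:
  rows: "0 0 0 0 0 0 0.4;0 0 0 0 0 0 0.6;0 0 0 0 0 0 0.8;0 0 0 0 0 0 1;0 0 0 0 0 0 1"
  force: 40

```text
time: 5.25
position: [0.5429, 0.2113, 0.0992]
tool_rot: [3.119, 0.373, 0.0]
ft_force: [-0.2, -0.7, 1.2]
grip_width: 0.176
grip_force: 40.0
```

>>> jog_arm:
  rows: "0 0 0 0 0 0 1;0 0 0 0 0 0 1;0 0 -0.5 0 0 0 1;0 0 -1 0 0 0 1;0 0 -1.5 0 0 0 1"

```text
time: 5.88
position: [0.5423, 0.2114, 0.1293]
tool_rot: [-3.119, -0.373, 0.002]
ft_force: [0.3, -0.6, -4.6]
grip_width: 0.175
grip_force: 40.0
```

>>> jog_arm:
  rows: "0 0 -3 0 0 0 1;0 0 -4 0 0 0 1;0 0 -4 0 0 0 1;0 0 -4 0 0 0 1;0 0 -4 0 0 0 1"

```text
time: 6.5
position: [0.542, 0.2119, 0.322]
tool_rot: [-3.119, -0.374, -0.002]
ft_force: [0.2, -0.7, -0.5]
grip_width: 0.175
grip_force: 40.0
```

>>> jog_arm:
  rows: "0 0 -4 0 0 0 1;0 0 0 0 0 0 1;0 0 0 0 0 0 1;0 0 0 0 0 0 1;0 0 0 0 0 0 1"

```text
time: 7.12
position: [0.5423, 0.2112, 0.3581]
tool_rot: [3.119, 0.373, -0.003]
ft_force: [0.8, -0.3, -0.3]
grip_width: 0.175
grip_force: 40.0
```

```bash
python3 - <<'E'
from bench import ctrl, imaging
import cv2,pickle;from h import *
np.set_printoptions(precision=4,suppress=True)
s=imaging.get_image("scene");w=imaging.get_image("wrist");t=imaging.get_image("top");st=ctrl.get_state();pickle.dump((s,w,t,st),open("g.pkl","wb"))
p=st["position"];M=R.from_rotvec(st["tool_rot"]).as_matrix();print(p,M,st["ft_force"])
g=p-.019*M[:,2];foot=g+.108*M[:,2];print("foot pred",foot)
def crop(r,c,w,h,k):
    x0,y0=(np.round(c).astype(int)-[w//2,h//2]);x0=max(0,min(640-w,x0));y0=max(0,min(400-h,y0));print(x0,y0)
    b=cv2.resize(r["img"][y0:y0+h,x0:x0+w],None,fx=k,fy=k,interpolation=2)
    q=proj(r,[foot+.008*sy*M[:,1]+.0015*sx*M[:,0]-z*M[:,2] for z,sx,sy in((0,1,1),(0,1,-1),(.08,1,-1),(.08,1,1))])
    cv2.polylines(b,[((q-[x0,y0]+.5)*k).astype(np.int32)],True,(0,255,0),1);return b
A=crop(s,proj(s,foot)[0],80,100,5)
B=crop(w,proj(w,foot)[0],80,100,5)
cv2.imwrite("pics/g.png",np.hstack([A,B]))
E
```

```text
[0.5426 0.2113 0.3586] [[ 0.9719  0.2356 -0.0009]
 [ 0.2356 -0.9719 -0.0003]
 [-0.0009  0.0001 -1.    ]] [-0.8301  0.4572 -0.254 ]
foot pred [0.5425 0.2113 0.2696]
389 91
278 149
```

View pics/g.png

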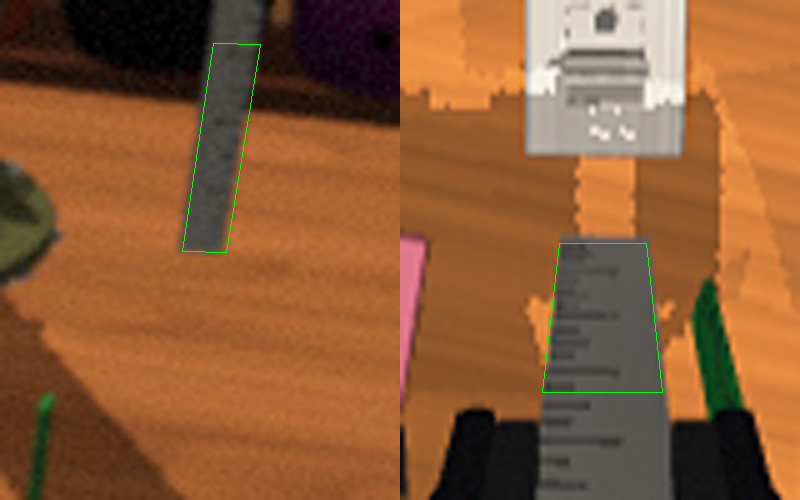

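The ruler is held straight, with its foot 89 mm beyond the TCP, matching the overlay. Next I'll carry it over the hole and tilt it.

>>> jog_arm:
  rows: "-2.1 5 0 0 0 0 1;-2.1 5 0 0 0 0 1;-2.1 5 0 0 0 0 1;-2.1 5 0 0 0 0 1;-2.1 5 0 0 0 0 1"

```text
time: 7.9
position: [0.499, -0.0579, 0.3591]
tool_rot: [3.119, 0.372, 0.001]
ft_force: [0.2, 0.4, -0.9]
grip_width: 0.168
grip_force: 40.0
```

>>> jog_arm:
  rows: "-2.1 5 0 0 0 0 1;-2 5 0 0 0 0 1;-2 5 0 0 0 0 1;0 0 0 -0.043 0.079 0 1;0 0 0 -0.042 0.079 0 1"

```text
time: 8.52
position: [0.4758, -0.2171, 0.3585]
tool_rot: [3.044, 0.362, 0.26]
ft_force: [0.4, 0.8, -0.9]
grip_width: 0.171
grip_force: 40.0
```

>>> jog_arm:
  rows: "0 0 0 0 0 0 1;0 0 0 0 0 0 1;0 0 0 0 0 0 1"

```text
time: 8.9
position: [0.4762, -0.2161, 0.3589]
tool_rot: [3.044, 0.365, 0.256]
ft_force: [0.3, -1.1, -0.7]
grip_width: 0.173
grip_force: 40.0
```

```bash
cat > res.py <<'E'
from bench import ctrl, imaging
import sys;from h import *
np.set_printoptions(precision=4,suppress=True)
ax=np.array([-.1732,.0455,.9838]);fl=np.array([.5073,-.2247,.1643])
ps=[];rs=[]
N=int(sys.argv[1]) if len(sys.argv)>1 else 1
for i in range(N):
    if N>1: imaging.get_image("wrist")   # fresh reading, arm holds
    s=ctrl.get_state();ps.append(s["position"]);rs.append(R.from_rotvec(s["tool_rot"]))
p=np.mean(ps,0);M=R.concatenate(rs).mean().as_matrix()
foot=p+.089*M[:,2]
print("tcp",p,np.std(ps,0),"ft",s["ft_force"],"F.axis",s["ft_force"]@ax)
print("foot-floor in tool axes, cm to go",(fl-foot)@M*100,"height",(foot-fl)@ax)
print("turn (tool)",M.T@np.cross(M[:,2],-ax))
E
python3 res.py 6
```

```text
tcp [ 0.476  -0.2162  0.3588] [0.0001 0.0001 0.    ] ft [-0.2693  0.2563 -0.0846] F.axis -0.024965840065597534
foot-floor in tool axes, cm to go [-0.2528 -0.0921 10.8178] height 0.10817027654864418
turn (tool) [-0.0014  0.0009 -0.    ]
```

>>> jog_arm:
  rows: "-0.25 -0.1 1 0 0 0 1;0 0 1.5 0 0 0 1;0 0 1 0 0 0 1;0 0 0 0 0 0 1;0 0 0 0 0 0 1"

```text
time: 9.82
position: [0.4792, -0.2176, 0.3244]
tool_rot: [3.043, 0.364, 0.257]
ft_force: [0.4, -0.2, -0.3]
grip_width: 0.175
grip_force: 40.0
```

```bash
python3 res.py 4; python3 - <<'E'
from bench import ctrl, imaging
from h import *
ax=np.array([-.1732,.0455,.9838]);fl=np.array([.5073,-.2247,.1643]);m=fl+.064*ax
e=np.cross(ax,[1,0,0]);e/=np.linalg.norm(e);g=np.cross(ax,e);th=np.linspace(0,6.28,40)
ring=m+.016*(np.cos(th)[:,None]*e+np.sin(th)[:,None]*g)
st=ctrl.get_state();M=R.from_rotvec(st["tool_rot"]).as_matrix();foot=st["position"]+.089*M[:,2]
o=[]
for n in("wrist","top","scene"):
    r=imaging.get_image(n);k=5 if n=="wrist" else 7;w,h=(80,100) if n=="wrist" else (28,71)
    x0,y0=np.round(proj(r,foot)[0]).astype(int)-[w//2,h//2]
    b=cv2.resize(r["img"][y0:y0+h,x0:x0+w],None,fx=k,fy=k,interpolation=2)[:490]
    P=lambda q:((proj(r,q)-[x0,y0]+.5)*k).astype(np.int32)
    if n!="scene": cv2.polylines(b,[P(ring)],True,(255,255,0),1)
    cv2.polylines(b,[P([foot+.008*sy*M[:,1]-z*M[:,2] for z,sy in((0,1),(0,-1),(.06,-1),(.06,1))])],True,(0,255,0),1)
    o.append(b)
cv2.imwrite("pics/i.png",np.hstack(o))
E
```

```text
tcp [ 0.4793 -0.2177  0.3247] [0. 0. 0.] ft [ 0.1788 -0.9339 -0.5015] F.axis -0.5668202093731256
foot-floor in tool axes, cm to go [-0.0102 -0.0479  7.3961] height 0.07395810105544372
turn (tool) [ 0.0002 -0.0001 -0.    ]
```

View pics/i.png

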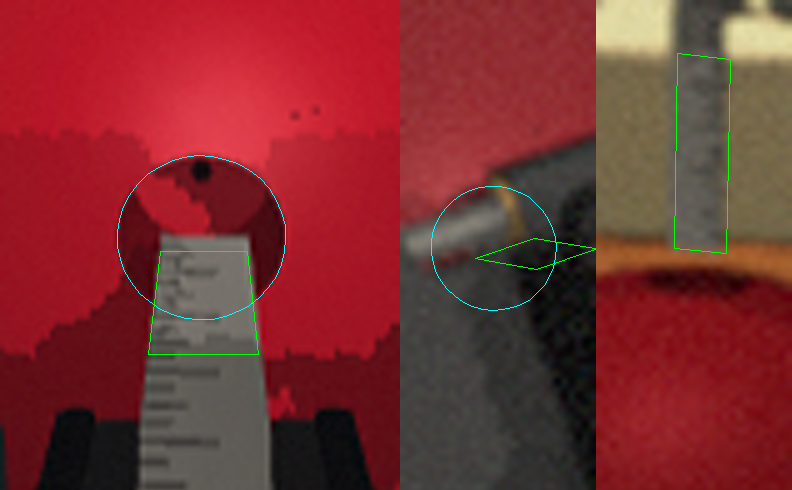

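In the wrist view, the foot's near edge is at crop (205,236). Allowing for half the thickness, it is about 1 px from the prediction and centred sideways, with the dot visible at (201,170). I'll make a small trim, then descend.

>>> jog_arm:
  rows: "-0.08 -0.08 1 0 0 0 1;0 0 1.5 0 0 0 1;0 0 1.5 0 0 0 1;0 0 1.5 0 0 0 1;0 0 0.6 0 0 0 1"

```text
time: 10.8
position: [0.4882, -0.2195, 0.2622]
tool_rot: [3.045, 0.364, 0.254]
ft_force: [-0.1, 0.3, -1.2]
grip_width: 0.173
grip_force: 40.0
```

>>> jog_arm:
  rows: "0 0 0.2 0 0 0 1;0 0 0.2 0 0 0 1;0 0 0.1 0 0 0 1;0 0 0 0 0 0 1;0 0 0 0 0 0 1"

```text
time: 11.42
position: [0.4896, -0.22, 0.2592]
tool_rot: [3.043, 0.364, 0.257]
ft_force: [0.4, 0.4, -0.3]
grip_width: 0.173
grip_force: 40.0
```

```bash
python3 res.py 4
```

```text
tcp [ 0.4895 -0.22    0.2592] [0. 0. 0.] ft [ 0.6315  0.3086 -0.9131] F.axis -0.9936869647953795
foot-floor in tool axes, cm to go [0.0997 0.0555 0.7632] height 0.0076325918914338375
turn (tool) [-0.0002  0.0004  0.    ]
```

>>> jog_arm:
  rows: "0 0 0.1 0 0 0 1;0 0 0.1 0 0 0 1;0 0 0.1 0 0 0 1;0 0 0.05 0 0 0 1;0 0 0 0 0 0 1"

```text
time: 12.25
position: [0.4901, -0.2201, 0.2555]
tool_rot: [3.044, 0.364, 0.256]
ft_force: [0.3, 0.0, -0.6]
grip_width: 0.169
grip_force: 40.0
```

>>> jog_arm:
  rows: "0 0 0.05 0 0 0 1;0 0 0.05 0 0 0 1;0 0 0.05 0 0 0 1;0 0 0 0 0 0 1"

```text
time: 12.75
position: [0.4903, -0.2202, 0.2541]
tool_rot: [3.044, 0.364, 0.256]
ft_force: [-0.9, 0.2, -0.6]
grip_width: 0.174
grip_force: 40.0
```

>>> jog_arm:
  rows: "0 0 0.04 0 0 0 1;0 0 0.04 0 0 0 1;0 0 0 0 0 0 1"

```text
time: 13.12
position: [0.4905, -0.2202, 0.2533]
tool_rot: [3.044, 0.364, 0.256]
ft_force: [-0.0, 0.9, -0.8]
grip_width: 0.166
grip_force: 40.0
```

>>> jog_arm:
  rows: "0 0 0.04 0 0 0 1;0 0 0.04 0 0 0 1;0 0 0 0 0 0 1"

```text
time: 13.5
position: [0.4906, -0.2203, 0.2525]
tool_rot: [3.044, 0.364, 0.256]
ft_force: [1.0, -0.3, -0.2]
grip_width: 0.17
grip_force: 40.0
```

>>> jog_arm:
  rows: "0 0 0.04 0 0 0 1;0 0 0 0 0 0 1;0 0 0 0 0 0 1"

```text
time: 13.88
position: [0.4907, -0.2203, 0.2522]
tool_rot: [3.044, 0.364, 0.257]
ft_force: [-0.6, -0.5, -0.4]
grip_width: 0.17
grip_force: 40.0
```

>>> jog_arm:
  rows: "0 0 0.04 0 0 0 1;0 0 0 0 0 0 1;0 0 0 0 0 0 1"

```text
time: 14.25
position: [0.4907, -0.2203, 0.2517]
tool_rot: [3.044, 0.364, 0.257]
ft_force: [-0.8, 0.2, -0.4]
grip_width: 0.175
grip_force: 40.0
```

>>> jog_arm:
  rows: "0 0 0.04 0 0 0 1;0 0 0 0 0 0 1;0 0 0 0 0 0 1"

```text
time: 14.62
position: [0.4908, -0.2204, 0.2513]
tool_rot: [3.044, 0.364, 0.256]
ft_force: [-0.4, -0.3, -1.1]
grip_width: 0.171
grip_force: 40.0
```

>>> jog_arm:
  rows: "0 0 0.04 0 0 0 1;0 0 0 0 0 0 1;0 0 0 0 0 0 1"

```text
time: 15.0
position: [0.491, -0.2204, 0.2511]
tool_rot: [3.043, 0.364, 0.257]
ft_force: [-1.0, 0.1, -0.0]
grip_width: 0.173
grip_force: 40.0
```

>>> jog_arm:
  rows: "0 0 0.04 0 0 0 1;0 0 0 0 0 0 1;0 0 0 0 0 0 1"

```text
time: 15.38
position: [0.4912, -0.2205, 0.2511]
tool_rot: [3.043, 0.364, 0.257]
ft_force: [-1.4, -0.0, 3.9]
grip_width: 0.174
grip_force: 40.0
```

>>> jog_arm:
  rows: "0 0 0.04 0 0 0 1;0 0 0 0 0 0 1;0 0 0 0 0 0 1"

```text
time: 15.75
position: [0.4913, -0.2205, 0.2511]
tool_rot: [3.043, 0.364, 0.258]
ft_force: [-1.3, 0.6, 5.6]
grip_width: 0.17
grip_force: 40.0
```

>>> jog_arm:
  rows: "0 0 0.04 0 0 0 1;0 0 0 0 0 0 1;0 0 0 0 0 0 1"

```text
time: 16.12
position: [0.4915, -0.2206, 0.251]
tool_rot: [3.042, 0.364, 0.258]
ft_force: [-1.3, 0.4, 7.4]
grip_width: 0.167
grip_force: 40.0
```

It is on the floor. I'll ease back to about 5 N and check that it stays steady.

>>> jog_arm:
  rows: "0 0 -0.05 0 0 0 1;0 0 0 0 0 0 1;0 0 0 0 0 0 1;0 0 0 0 0 0 1"

```text
time: 16.62
position: [0.4913, -0.2205, 0.2511]
tool_rot: [3.043, 0.364, 0.258]
ft_force: [-1.0, 0.9, 5.6]
grip_width: 0.173
grip_force: 40.0
```

>>> jog_arm:
  rows: "0 0 0 0 0 0 1;0 0 0 0 0 0 1;0 0 0 0 0 0 1;0 0 0 0 0 0 1"

```text
time: 17.12
position: [0.4913, -0.2205, 0.251]
tool_rot: [3.043, 0.364, 0.258]
ft_force: [-2.6, 0.0, 6.2]
grip_width: 0.169
grip_force: 40.0
```

```bash
python3 res.py 4; python3 - <<'E'
from bench import imaging
from h import *
ax=np.array([-.1732,.0455,.9838]);fl=np.array([.5073,-.2247,.1643]);m=fl+.064*ax
e=np.cross(ax,[1,0,0]);e/=np.linalg.norm(e);g=np.cross(ax,e);th=np.linspace(0,6.28,40)
r=imaging.get_image("wrist");x0,y0=np.round(proj(r,m)[0]).astype(int)-[40,50];k=6
b=cv2.resize(r["img"][y0:y0+100,x0:x0+80],None,fx=k,fy=k,interpolation=2);P=lambda q:((proj(r,q)-[x0,y0]+.5)*k).astype(np.int32)
for c in(m,fl): cv2.polylines(b,[P(c+.016*(np.cos(th)[:,None]*e+np.sin(th)[:,None]*g))],True,(255,255,0),1)
cv2.imwrite("pics/f.png",b)
E
```

```text
tcp [ 0.4913 -0.2205  0.2511] [0. 0. 0.] ft [-2.5119  0.068   5.6345] F.axis 5.981379112431171
foot-floor in tool axes, cm to go [ 0.0609  0.0304 -0.0692] height -0.0006921318855061467
turn (tool) [ 0.0004 -0.0003  0.    ]
```

View pics/f.png

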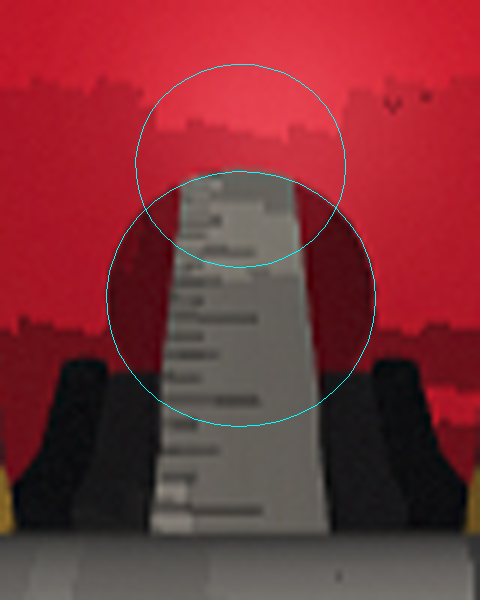

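The ruler stands in line with the hole, inside the mouth ring and centred at columns 180–297 of the crop. It presses with about 6 N, steadily, about 0.7 mm off centre, so I'm handing in.

```bash
python3 -c "
from bench import ticket
print(ticket.close_job())"
```

```text
the job is handed in; nothing more can be done
None
```

Job handed in, with no verdict returned: by my measurements the ruler stands on the thumb hole's floor within about 1 mm of the middle and 1° of the axis, held steady at about 6 N; I viewed 11 pictures, one over the limit of 10.

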